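Take the check weight off the safety hook

TASK

Take the check weight off the bench hook and stand it upright in its round seat dish, then let go of it. The hook has a sprung keeper: press it open with the weight's own cross bar until you feel it reach its stop, and only then lift the bar out past the hook's lip - without forcing the hook, setting the weight down gently and leaving the tape roll and the stamp undisturbed.

Things in the scene. Friction and masses are not known exactly. Their poses are not given: they have to be found in the camera images.
- hook: Bench hook, fixed. Origin: underside of its foot (162 x 84 x 8 mm), nominally under the throat; x points from the open front to the column (76 mm behind), z up. Its head, a flat steel hook, is clamped anywhere within 11 mm to and fro along x of the nominal place (saddle, nose, lip, keeper together): that shift is not measured, so feel for it. Over 20 N forces the hook.
- hook_saddle (a point): Nominal (see hook) point on the saddle the bar lies on: upper face of the hook's arm, 118 mm above the bench. Axes as hook. The arm is 14 mm wide and 20 mm deep, underside 98 mm above the bench. The upright nose in front has its inner face at x = -19 mm, outer face at x = -31 mm.
- hook_lip (a point): Nominal (see hook) end of the lip that reaches back from the nose over the throat: its underside is 131 mm, its top 138 mm above the bench. A 10 mm bar under it has 3 mm of lift; it clears the lip only with its centre 5 mm or more behind (+x of) this point.
- hook_keeper (a point): Nominal (see hook) point where the bar meets the sprung keeper, a steel flap pivoted in the arm, top 141 mm above the bench, resting on the lip's end. A bar pressed along +x meets it with its centre 5 mm before this point, swings it back on a spring of about 5 N rising to 9 N, and is stopped hard after about 10.5 mm; that is 2 to 3 mm past clearing the lip. It snaps shut behind the bar.
- weight_grip (a point): Check weight, 0.36 to 0.56 kg, hanging in the hook: centre of its aluminium grip plate (10 mm thick in x, 52 mm wide in y, 24 mm high); grip it firmly across the 10 mm. z up, x nearly along the hook's x. Two cheeks (12 mm in x, inner faces at y = +-20 mm) run from the plate down to the weight.
- weight_bar (a point): Middle of the weight's cross bar (10 mm diameter, along y between the cheeks), 50 mm below weight_grip, lying on the saddle. Past the keeper it must be lifted 26 to 38 mm in all, so that bar and weight clear lip and arm, carried forward (-x of hook) to 80 mm in front of the hook's origin, then raised freely.
- weight_bottom (a point): Centre of the flat underside of the round steel weight (54 mm diameter, 34 mm high), 151 mm below weight_grip.
- seat_floor (a point): Fixed round grey seat dish for the weight: centre of its inner floor, 4 mm above the bench. Inner diameter 64 mm, outer 76 mm, rim 14 mm above the bench.
- tape_roll: Bystander: roll of black tape lying flat, 62 mm across, 19 mm high; origin at its underside.
- stamp: Bystander: upright hand stamp with wooden handle, 25 x 34 mm, 64 mm high; origin at its underside.
There are look-alikes about, which are no part of the job. There is more than one size of the part that bears weight_grip; the job needs the middle-sized.

How it is judged:
By the outcome, as a careful person would: the job done as asked, in the order asked, and still so for the second after the job is handed in, with the robot touching nothing.
It also fails if it takes over 72 s, if anything falls off the work surface, if the arm or the gripper's body presses on something with over 40 N, if the wrist force passes 120 N, or if a joint passes its speed limit or range.

ROBOT

A 7-joint arm with a two-finger parallel gripper is mounted at the origin on a cart in front of the work surface, level with it; the furniture and walls round the work are solid. World frame = base frame: x ahead of the robot, y to its left, z up, the work surface at z = 0. Lengths are in m, angles in rad, forces in N, time in s.
With the tool pointing down it reaches from about 0.425 to 0.925 m from the base axis. Payload 6.8 kg.
Tool frame: the origin (TCP) lies where the fingers leave the gripper's body, on its centre line; the fingertips stand 80 mm ahead of it and the grasp point (between the pads) lies 61 mm ahead of it; z points along the fingers, y is the line along which they close (so a half turn about z gives the same grasp; the last joint's range is limited). The gripper opens to 88 mm and grips with 3 to 60 N. Pads are 20 mm wide; open, the fingers measure 115 mm over their backs; the gripper's body (75 mm by 178 mm) begins 61 mm behind the grasp point.
Start: joints at [1.216, 0.477, 0.022, 1.555, -0.011, 1.109, -0.083], TCP at [0.165, -0.655, 0.303] pointing down, gripper open.
Joint ranges: [-2.96, 2.96], [-0.34, 2.1], [-1.41, 1.46], [0.24, 2.44], [-1.37, 4.51], [0.17, 1.92], [-2.96, 2.96]. Speed limits (rad/s): [2.39, 2.39, 3.14, 3.14, 3.14, 3.14, 3.14].

INTERFACE

Orientations are given as a rotation vector (axis times angle).
In Python, from cell import status, eyes, bot, finder gives the robot as it stands. The module is installed in compiled form; this text tells all that it offers.
- The arm moves only by the shell command python3 -m jog 'ROWS' [FORCE]. ROWS is JSON, a list of rows, each a list of 7 numbers: the turn, a rotation vector about the tool's x, y, z in rad, then the shift along the tool's x, y, z in mm, then the closure, from 0 (fully open) to 1 (shut). In form: [[rx, ry, rz, tx, ty, tz, claw], ...]. A call has exactly 5 rows; each row is the pose to reach, as a shift and turn from the pose commanded when the call began, along the tool's axes at that moment; what a row does not reach only later rows make up. A row lasts 1/10 s, in which the tool goes at most 50 mm and 8.59 degrees, less where a joint would pass 70% of its speed; a pose out of reach is approached as far as the arm can. A call with a gripper value outside its range is refused whole. The fingers move at their own pace and stop on an object; FORCE is the grip in N (left out, the last holds). Time passes only in rows, so rows that repeat a pose let the fingers close, or fill a call up. It gives the time, the measured TCP pose, the force, the opening and the grip force at its end, in the units of the state.
- status.get_obs(): the state, without advancing time (a new reading comes with each control period).
- eyes.capture(name): name is "side" or "top" or "wrist"; returns the picture (420x560x3 uint8, red, green, blue); there is no depth.
- eyes.calibration(name): a dict with "fov_y" (degrees; the focal length in pixels is half the picture's height over the tangent of half this angle, whatever the lens; pixels are square), "cx", "cy" (the principal point, pixels), "extrinsics" (4x4, takes a point from world to camera coordinates). Camera axes: x right, y up, looking along -z (the intrinsics and any distortion apply to the point x, -y, -z); pixel columns grow to the right and rows downward; lengths in m; the calibration is good to about 2 mm. A picture is of the moment at which its call begins: read the wrist's pose just before it. calibration takes no time and is no camera call; for the wrist camera it gives the pose at the moment of the call.
- bot.job_done(): hands the job in; it is judged then, once.
Trained networks look in the newest picture that a camera, given by its name, has taken for a name from the list of things; names that differ only in an ending like _2 or _b are one class to them, and where a whole thing is asked for, a point or a joint stands for the part that bears it (a point fixed in the world has none). Each returns a list of dicts, best first, with "score" (0 to 1); they miss things now and then, are a little off and sometimes report something else, mostly with a low value. They report only what shows in the picture. A call takes as long as a camera call. They do not tell look-alikes from the thing itself.
- finder.search_frame(camera, query): "box" ([left, top, right, bottom] in pixels, round what is visible of it).
- finder.regions_of(camera, query): "region" (420x560 bool, what is visible of it) and "box" ([left, top, right, bottom] in pixels, round what is visible of it).
The state is a dict: "t": time; "joint_pos": joint angles; "qvel": joint speeds; "joint_efforts": joint torques, N m; "position": TCP position; "tool_rot": TCP orientation; "force": force on the tool from outside, world axes, zero at the start; "wrist_torque": the same for the moment, N m; "gripper_width": finger opening in m; "gripper_force": force on a finger pad.
Only numpy, scipy, OpenCV 4.12 (cv2) and the standard library are available. Lean on these libraries where they do the work, as an engineer would, in place of code of your own. Each camera call takes 0.05 s, during which the arm holds its last target. There are 200 camera calls.

## Working session

There is one attempt and no reset: what is moved stays moved. The work goes in short steps, Python scripts to look and compute and a shell command to move; the robot and the scene stay as the last step left them, time stands still between calls to the robot, and variables do not carry over. Pictures are saved under pics/ and viewed, at most 10 in all, crops included, and the job is handed in when it is done.

```bash
mkdir -p pics
cat > h.py <<'E'
import numpy as np, cv2
from cell import status, eyes, bot, finder
from scipy.spatial.transform import Rotation as R
def K(c):
    f=210/np.tan(np.radians(c["fov_y"])/2); return f,c["cx"],c["cy"]
def proj(c,P):
    f,cx,cy=K(c); E=np.array(c["extrinsics"]); p=E[:3,:3]@np.asarray(P,float)+E[:3,3]
    return np.array([cx+f*p[0]/-p[2], cy-f*p[1]/-p[2]])
def ray(c,u,v):
    f,cx,cy=K(c); E=np.array(c["extrinsics"]); d=E[:3,:3].T@np.array([(u-cx)/f,-(v-cy)/f,-1.])
    return -E[:3,:3].T@E[:3,3], d/np.linalg.norm(d)
def atz(c,u,v,z):
    o,d=ray(c,u,v); return o+d*(z-o[2])/d[2]
def tri(l):
    A=np.zeros((3,3));b=np.zeros(3)
    for o,d in l:
        M=np.eye(3)-np.outer(d,d);A+=M;b+=M@o
    return np.linalg.solve(A,b)
E
python3 - <<'E'
from h import *
s=status.get_obs();print(s["t"],s["position"],s["tool_rot"],s["force"])
ims=[]
for n in("side","top"):
    im=eyes.capture(n);cv2.imwrite(f"pics/{n}0.png",im[...,::-1]);
    c=eyes.calibration(n);print(n,{k:np.round(v,4).tolist() for k,v in c.items()} )
    for q in("hook","weight_grip","seat_floor","tape_roll","stamp","hook_saddle","weight_bar"):
        try: print(q,[(np.round(d["box"]).tolist(),round(d["score"],2)) for d in finder.search_frame(n,q)][:5])
        except Exception as e: print(q,e)
E
```

```text
0.0 [ 0.16476503 -0.65414556  0.3017471 ] [-3.11607477e+00 -3.86436244e-01  5.36577882e-04] [ 0.23561779 -0.28010314  0.01677461]
side {'fov_y': 48.879, 'cx': 280.17, 'cy': 209.2895, 'extrinsics': [[0.8514, -0.5245, 0.0031, -0.404], [0.2413, 0.3968, 0.8856, -0.2445], [-0.4657, -0.7533, 0.4644, -0.6328], [0.0, 0.0, 0.0, 1.0]]}
hook []
weight_grip [([292.0, 126.0, 331.0, 240.0], 0.89), ([338.0, 186.0, 370.0, 286.0], 0.77), ([304.0, 202.0, 323.0, 257.0], 0.71)]
seat_floor [([234.0, 214.0, 270.0, 235.0], 0.59)]
tape_roll [([222.0, 260.0, 252.0, 290.0], 0.55)]
stamp [([177.0, 219.0, 190.0, 250.0], 0.7)]
hook_saddle [([314.0, 214.0, 412.0, 306.0], 0.81), ([340.0, 186.0, 367.0, 284.0], 0.63)]
weight_bar [([336.0, 188.0, 369.0, 285.0], 0.92), ([293.0, 128.0, 331.0, 239.0], 0.84), ([303.0, 199.0, 322.0, 259.0], 0.63)]
top {'fov_y': 47.1085, 'cx': 285.3933, 'cy': 213.0215, 'extrinsics': [[-0.0209, -0.9998, -0.0067, 0.0716], [0.9866, -0.0217, 0.1617, -0.5205], [-0.1618, -0.0032, 0.9868, -0.9262], [0.0, 0.0, 0.0, 1.0]]}
hook [([332.0, 115.0, 373.0, 216.0], 0.74)]
weight_grip [([224.0, 122.0, 271.0, 183.0], 0.8), ([284.0, 171.0, 301.0, 201.0], 0.77), ([339.0, 166.0, 378.0, 205.0], 0.57)]
seat_floor [([199.0, 200.0, 234.0, 236.0], 0.79)]
tape_roll [([279.0, 256.0, 310.0, 287.0], 0.89)]
stamp [([331.0, 114.0, 374.0, 216.0], 0.61), ([200.0, 292.0, 223.0, 304.0], 0.54)]
hook_saddle [([331.0, 116.0, 377.0, 220.0], 0.75)]
weight_bar [([279.0, 172.0, 300.0, 198.0], 0.91), ([338.0, 165.0, 377.0, 198.0], 0.77), ([228.0, 125.0, 271.0, 184.0], 0.69), ([280.0, 256.0, 306.0, 287.0], 0.37)]
```

Run:
```python
import cv2
a=cv2.imread("pics/side0.png");b=cv2.imread("pics/top0.png")
a=cv2.resize(a[100:320,150:450],None,fx=2.6,fy=2.6,interpolation=3)
b=cv2.resize(b[90:320,170:410],None,fx=2.6,fy=2.6,interpolation=3)
cv2.imwrite("pics/a.png",a);cv2.imwrite("pics/b.png",b)
```

```text
(no output)
```

View pics/a.png

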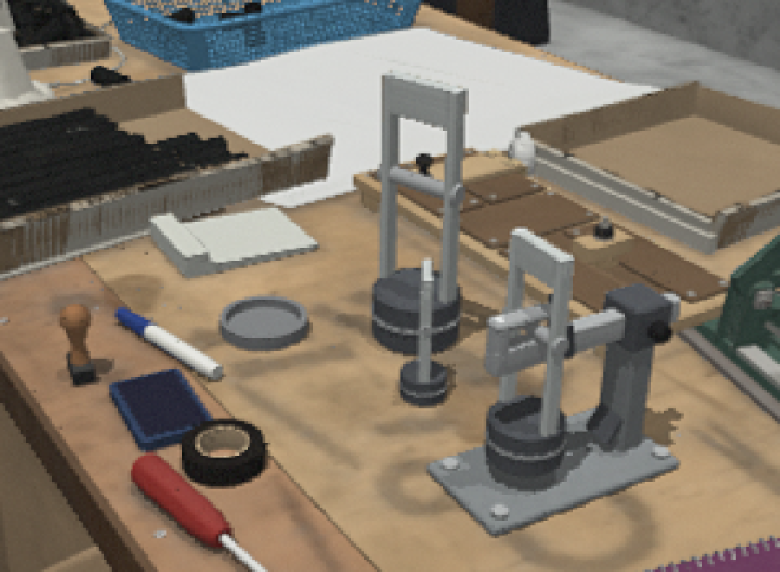

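View pics/b.png

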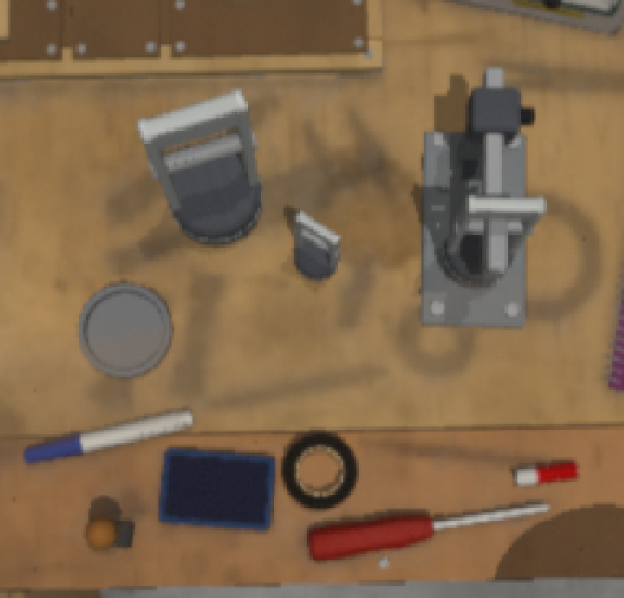

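The three candidates in the side picture are:
- (311,183): the big one, standing free.
- (313,230): the small one, standing free.
- (354,236): the one hanging in the hook. It is between the other two in size and matches "hanging in the hook", so it is the target.

The dish is at (252,224), the tape roll at (237,274) and the stamp at (181,234). Next I work out positions.

Run:
```python
from h import *
ct=eyes.calibration("top");cs=eyes.calibration("side")
T=lambda x,y:(170+x/2.6,90+y/2.6); S=lambda x,y:(150+x/2.6,100+y/2.6)
print("foot",[np.round(atz(ct,*T(*p),.008),4)[:2] for p in((424,133),(525,133),(422,325),(525,325))])
print("foot side",[np.round(atz(cs,*S(*p),.008),4)[:2] for p in((430,466),(497,530),(679,462))])
for n,t,s in(("L",(468,202),(512,232)),("R",(545,202),(574,260))):
    print("plate",n,np.round(tri([ray(ct,*T(*t)),ray(cs,*S(*s))]),4),np.round(atz(ct,*T(*t),.185),4),np.round(atz(cs,*S(*s),.185),4))
print("dish top",np.round(atz(ct,*T(126,329),.014),4),"side",np.round(atz(cs,*S(265,318),.014),4))
for n in("top","side"):
    c=eyes.calibration(n); eyes.capture(n)
    for q in("seat_floor","weight_grip"):
        for d in finder.regions_of(n,q)[:3]:
            ys,xs=np.nonzero(d["region"]); print(n,q,d["score"],xs.mean(),ys.mean(),d["box"], np.round(atz(c,xs.mean(),ys.mean(),.012),4) if q[0]=="s" else "")
print("big top",np.round(atz(ct,*T(195,115),.22),4),"small",np.round(atz(ct,*T(318,228),.1),4))
print("stamp",np.round(atz(ct,*T(102,532),.06),4),"tape",np.round(atz(ct,*T(319,470),.019),4))
```

```text
foot [array([ 0.6808, -0.0445]), array([ 0.6789, -0.1272]), array([ 0.5213, -0.037 ]), array([ 0.5195, -0.1193])]
foot side [array([ 0.5242, -0.0415]), array([ 0.5209, -0.1209]), array([ 0.6769, -0.1292])]
plate L [ 0.575  -0.0532  0.1819] [ 0.5759 -0.0539  0.185 ] [ 0.5682 -0.0582  0.185 ]
plate R [ 0.5763 -0.1064  0.1831] [ 0.5747 -0.1052  0.185 ] [ 0.5751 -0.1093  0.185 ]
dish top [0.5223 0.1993 0.014 ] side [0.5218 0.1955 0.014 ]
top seat_floor 0.98 217.87102983638113 216.96053897978825 [198.6, 201.0, 234.9, 238.2] [0.5218 0.2008 0.012 ]
top weight_grip 0.92 356.7712328767123 179.95890410958904 [340.0, 167.2, 380.1, 204.3] 
top weight_grip 0.8 291.09253731343284 186.10149253731342 [284.1, 173.5, 301.3, 199.4] 
top weight_grip 0.64 249.42020202020203 154.5919191919192 [224.4, 121.8, 271.3, 184.3] 
side seat_floor 0.57 251.19243421052633 223.6875 [231.8, 214.1, 267.8, 234.7] [0.5192 0.194  0.012 ]
side weight_grip 0.87 310.8393913778529 181.5363482671175 [292.3, 127.0, 331.2, 241.7] 
side weight_grip 0.81 354.74705188679246 241.09669811320754 [339.2, 190.1, 366.8, 283.3] 
side weight_grip 0.56 312.9508547008547 236.22222222222223 [303.8, 197.1, 322.3, 257.4] 
big top [0.6288 0.1251 0.22  ] small [0.5807 0.0456 0.1   ]
stamp [0.3633 0.2102 0.06  ] tape [0.4073 0.0483 0.019 ]
```

```bash
cat >> h.py <<'E'
def to(p,yaw):
    "shift/turn to TCP at p, tool down, tool y at world angle yaw"
    s=status.get_obs(); R0=R.from_rotvec(s["tool_rot"]).as_matrix()
    y=np.array([np.cos(yaw),np.sin(yaw),0]); z=np.array([0,0,-1.]); Rt=np.c_[np.cross(y,z),y,z]
    rv=R.from_matrix(R0.T@Rt).as_rotvec(); d=1000*R0.T@(np.array(p)-s["position"])
    print("t",round(s["t"],2),"pos",np.round(s["position"],4),"F",np.round(s["force"],2),"w",round(s["gripper_width"],4),"| turn",np.round(rv,4),"shift",np.round(d,1))
E
python3 -c "
from h import *
to([.5755,-.08,.32],np.radians(-2.4))"
```

```text
t 1.1 pos [ 0.1649 -0.6546  0.3027] F [-0.18 -0.76  0.29] w 0.0878 | turn [ 1.0000e-04  0.0000e+00 -1.2821e+00] shift [ 538.5 -456.9  -17.3]
```

```bash
python3 -m jog '[[0,0,-0.085,35,-30,-4,0.55],[0,0,-0.17,70,-60,-8,0.55],[0,0,-0.255,105,-90,-12,0.55],[0,0,-0.34,140,-120,-16,0.55],[0,0,-0.425,175,-150,-17,0.55]]' 20; python3 -c "
from h import *
to([.5755,-.08,.32],np.radians(-2.4))"
```

```text
t: 1.6
position: [0.2989, -0.4649, 0.3204]
tool_rot: [2.963, 1.04, 0.0]
force: [0.5, -0.9, -0.5]
gripper_width: 0.0513
gripper_force: 0.0
t 1.6 pos [ 0.2989 -0.4649  0.3204] F [ 0.49 -0.87 -0.48] w 0.0513 | turn [ 1.200e-03  7.000e-04 -8.537e-01] shift [ 4.565e+02 -1.276e+02  1.000e-01]
```

```bash
python3 -m jog '[[0,0,-0.085,45,-13,0,0.55],[0,0,-0.17,90,-25,0,0.55],[0,0,-0.255,135,-38,0,0.55],[0,0,-0.34,180,-50,0,0.55],[0,0,-0.425,225,-63,0,0.55]]' 20; python3 -c "
from h import *
to([.5755,-.08,.32],np.radians(-2.4))"
```

```text
t: 2.1
position: [0.4357, -0.2755, 0.3201]
tool_rot: [2.678, 1.641, 0.0]
force: [0.2, -1.1, 0.1]
gripper_width: 0.0399
gripper_force: 0.0
t 2.1 pos [ 0.4357 -0.2755  0.3201] F [ 0.21 -1.06  0.13] w 0.0399 | turn [ 0.0009  0.0005 -0.429 ] shift [237.6  35.9   0. ]
```

```bash
python3 -m jog '[[0,0,-0.086,47,7,0,0.55],[0,0,-0.172,94,14,0,0.55],[0,0,-0.258,141,21,0,0.55],[0,0,-0.344,188,28,0,0.55],[0,0,-0.43,237,36,0,0.55]]' 20; python3 -m jog '[[0,0,0,0,0,0,0.55],[0,0,0,0,0,0,0.55],[0,0,0,0,0,0,0.55],[0,0,0,0,0,0,0.55],[0,0,0,0,0,0,0.55]]';python3 - <<'E'
from h import *
to([.5755,-.08,.234],np.radians(-2.4))
im=eyes.capture("wrist");c=eyes.calibration("wrist")
cv2.imwrite("pics/w.png",im[...,::-1])
r=finder.regions_of("wrist","weight_grip");print([(d["box"],d["score"]) for d in r])
print({k:np.round(v,4).tolist() for k,v in c.items()})
print([np.round(proj(c,[.5755+dx,-.08+dy,.185])) for dx in(-.005,.005) for dy in(-.026,.026)])
E
```

```text
t: 2.6
position: [0.5759, -0.0814, 0.32]
tool_rot: [2.266, 2.174, -0.0]
force: [1.2, -1.0, 0.9]
gripper_width: 0.0394
gripper_force: 0.0
t: 3.1
position: [0.5746, -0.084, 0.3198]
tool_rot: [2.272, 2.169, -0.001]
force: [0.3, -0.0, -0.5]
gripper_width: 0.0394
gripper_force: 0.0
t 3.1 pos [ 0.5746 -0.084   0.3198] F [ 0.29 -0.01 -0.48] w 0.0394 | turn [-0.      0.0007 -0.0047] shift [ 4.1  0.7 85.8]
[([265.2, 43.2, 294.7, 93.8], 0.94), ([258.0, 158.4, 304.7, 251.9], 0.58)]
{'fov_y': 70.7233, 'cx': 281.0383, 'cy': 211.2511, 'extrinsics': [[0.9989, -0.0475, -0.0013, -0.5779], [0.045, 0.9551, -0.2928, 0.0942], [0.0152, 0.2924, 0.9562, -0.3906], [0.0, 0.0, 0.0, 1.0]]}
[array([277., 256.]), array([273., 192.]), array([289., 255.]), array([287., 192.])]
```

View pics/w.png

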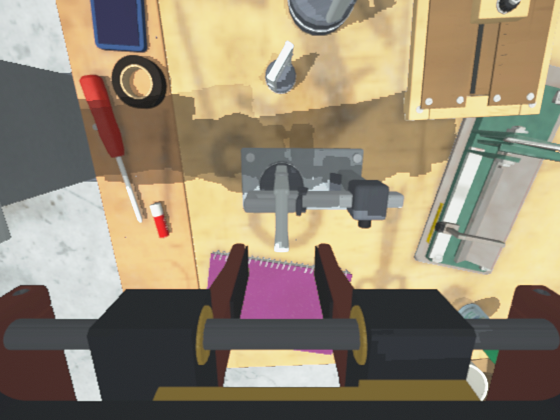

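Run:
```python
import cv2
a=cv2.imread("pics/w.png")[140:270,225:415]
cv2.imwrite("pics/wc.png",cv2.resize(a,None,fx=4,fy=4,interpolation=3))
```

```text
(no output)
```

View pics/wc.png

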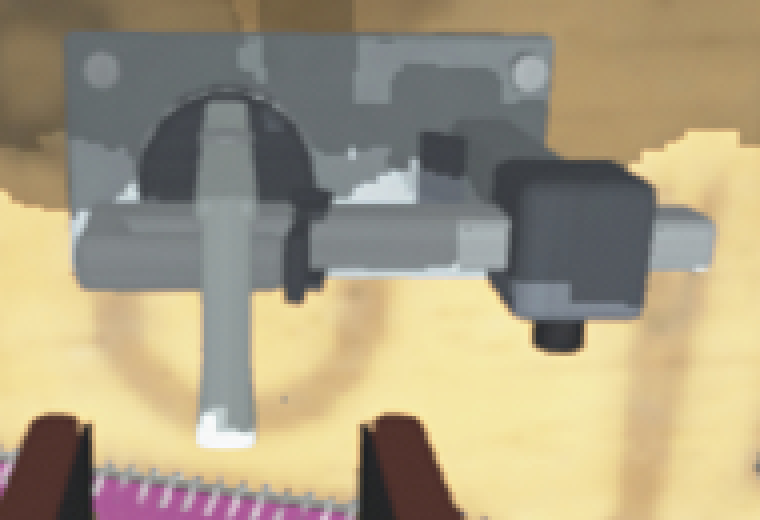

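The crop shows the middle-sized weight. Its plate top runs from (282,190) to (281,251), the bar is in the hook, and the keeper is closed behind it at crop (300,240). I'll descend and grip.

```bash
python3 -m jog '[[0,0,0,5,1,20,0.55],[0,0,0,5,1,40,0.55],[0,0,0,5,1,60,0.55],[0,0,0,5,1,75,0.55],[0,0,0,5,1,85,0.55]]' 60; python3 -m jog '[[0,0,0,0,0,0,0.55],[0,0,0,0,0,0,0.7],[0,0,0,0,0,0,1],[0,0,0,0,0,0,1],[0,0,0,0,0,0,1]]' 60; python3 -m jog '[[0,0,0,0,0,0,1],[0,0,0,0,0,0,1],[0,0,0,0,0,0,1],[0,0,0,0,0,0,1],[0,0,0,0,0,0,1]]' 60;python3 -c "
from h import *
to([.5755,-.0785,.234],np.radians(-2.4))"
```

```text
t: 3.7
position: [0.5759, -0.0779, 0.2335]
tool_rot: [-2.27, -2.171, 0.001]
force: [0.3, 0.6, -0.6]
gripper_width: 0.0391
gripper_force: 0.0
t: 4.2
position: [0.5765, -0.0777, 0.2352]
tool_rot: [2.269, 2.171, 0.001]
force: [-2.0, -0.4, 0.4]
gripper_width: 0.0108
gripper_force: 0.4
t: 4.7
position: [0.5763, -0.0776, 0.2351]
tool_rot: [2.27, 2.172, -0.0]
force: [-3.1, 0.3, 4.7]
gripper_width: 0.0102
gripper_force: 60.0
t 4.7 pos [ 0.5763 -0.0776  0.2351] F [-3.13  0.31  4.67] w 0.0102 | turn [ 0.      0.0003 -0.0022] shift [-0.9 -0.7  1.1]
```

```bash
python3 -m jog '[[0,0,0,0,0,-0.5,1],[0,0,0,0,0,-1,1],[0,0,0,0,0,-1.5,1],[0,0,0,0,0,-1.5,1],[0,0,0,0,0,-1.5,1]]';python3 -c "
from h import *
to([.5755,-.0785,.234],np.radians(-2.4));print(status.get_obs()['wrist_torque'])"
```

```text
t: 5.2
position: [0.5761, -0.0777, 0.2356]
tool_rot: [-2.269, -2.172, 0.001]
force: [0.4, -0.0, -4.2]
gripper_width: 0.0098
gripper_force: 60.0
t 5.2 pos [ 0.5761 -0.0777  0.2356] F [ 0.41 -0.   -4.19] w 0.0098 | turn [-0.0008 -0.0001 -0.0021] shift [-0.9 -0.5  1.6]
[-0.03707683 -0.06791964 -0.01074322]
```

```bash
python3 -m jog '[[0,0,0,0,0,-0.4,1],[0,0,0,0,0,-0.8,1],[0,0,0,0,0,-0.8,1],[0,0,0,0,0,-0.8,1],[0,0,0,0,0,-0.8,1]]'; python3 -m jog '[[0,0,0,0,1,0,1],[0,0,0,0,2,0,1],[0,0,0,0,3,0,1],[0,0,0,0,3,0,1],[0,0,0,0,3,0,1]]'
```

```text
t: 5.7
position: [0.5763, -0.0776, 0.237]
tool_rot: [2.27, 2.172, 0.0]
force: [-0.5, -0.6, -3.8]
gripper_width: 0.0096
gripper_force: 60.0
t: 6.2
position: [0.5793, -0.0777, 0.2369]
tool_rot: [-2.27, -2.172, -0.0]
force: [-0.2, 0.4, -5.0]
gripper_width: 0.0097
gripper_force: 60.0
```

```bash
python3 -m jog '[[0,0,0,0,1,0,1],[0,0,0,0,2,0,1],[0,0,0,0,3,0,1],[0,0,0,0,3,0,1],[0,0,0,0,3,0,1]]'; python3 -m jog '[[0,0,0,0,1,0,1],[0,0,0,0,2,0,1],[0,0,0,0,3,0,1],[0,0,0,0,3,0,1],[0,0,0,0,3,0,1]]'
```

```text
t: 6.7
position: [0.5823, -0.0779, 0.237]
tool_rot: [-2.27, -2.172, 0.0]
force: [-0.1, 0.3, -4.2]
gripper_width: 0.0097
gripper_force: 60.0
t: 7.2
position: [0.5853, -0.078, 0.2369]
tool_rot: [-2.27, -2.172, 0.0]
force: [0.4, -0.5, -4.2]
gripper_width: 0.0096
gripper_force: 60.0
```

```bash
python3 -m jog '[[0,0,0,0,1,0,1],[0,0,0,0,2,0,1],[0,0,0,0,3,0,1],[0,0,0,0,3,0,1],[0,0,0,0,3,0,1]]'; python3 -m jog '[[0,0,0,0,1,0,1],[0,0,0,0,2,0,1],[0,0,0,0,3,0,1],[0,0,0,0,3,0,1],[0,0,0,0,3,0,1]]'
```

```text
t: 7.7
position: [0.587, -0.0781, 0.2363]
tool_rot: [-2.268, -2.17, 0.004]
force: [-5.4, 0.9, -2.9]
gripper_width: 0.0095
gripper_force: 60.0
t: 8.2
position: [0.5897, -0.0783, 0.2364]
tool_rot: [-2.268, -2.17, 0.005]
force: [-6.1, -0.1, -1.2]
gripper_width: 0.0093
gripper_force: 60.0
```

```bash
python3 -m jog '[[0,0,0,0,1,0,1],[0,0,0,0,2,0,1],[0,0,0,0,3,0,1],[0,0,0,0,3,0,1],[0,0,0,0,3,0,1]]'; python3 -m jog '[[0,0,0,0,0.5,0,1],[0,0,0,0,1,0,1],[0,0,0,0,1.5,0,1],[0,0,0,0,1.5,0,1],[0,0,0,0,1.5,0,1]]'
```

```text
t: 8.7
position: [0.5925, -0.0784, 0.2365]
tool_rot: [-2.268, -2.17, 0.006]
force: [-6.6, 0.8, -0.5]
gripper_width: 0.0095
gripper_force: 60.0
t: 9.2
position: [0.5939, -0.0785, 0.2364]
tool_rot: [-2.268, -2.17, 0.006]
force: [-7.4, 0.0, 0.0]
gripper_width: 0.0099
gripper_force: 60.0
```

```bash
python3 -m jog '[[0,0,0,0,0.5,0,1],[0,0,0,0,1,0,1],[0,0,0,0,1.5,0,1],[0,0,0,0,1.5,0,1],[0,0,0,0,1.5,0,1]]'; python3 -m jog '[[0,0,0,0,0.5,0,1],[0,0,0,0,1,0,1],[0,0,0,0,1,0,1],[0,0,0,0,1,0,1],[0,0,0,0,1,0,1]]'
```

```text
t: 9.7
position: [0.5952, -0.0785, 0.2363]
tool_rot: [-2.267, -2.169, 0.007]
force: [-7.7, 0.5, 1.4]
gripper_width: 0.0098
gripper_force: 60.0
t: 10.2
position: [0.596, -0.0786, 0.2362]
tool_rot: [-2.267, -2.169, 0.007]
force: [-7.8, 0.5, -0.7]
gripper_width: 0.0098
gripper_force: 60.0
```

```bash
python3 -m jog '[[0,0,0,0,0.5,0,1],[0,0,0,0,1,0,1],[0,0,0,0,1,0,1],[0,0,0,0,1,0,1],[0,0,0,0,1,0,1]]'; python3 -m jog '[[0,0,0,0,0.5,0,1],[0,0,0,0,1,0,1],[0,0,0,0,1,0,1],[0,0,0,0,1,0,1],[0,0,0,0,1,0,1]]'
```

```text
t: 10.7
position: [0.5968, -0.0786, 0.2361]
tool_rot: [-2.267, -2.169, 0.008]
force: [-8.1, 0.0, 0.1]
gripper_width: 0.0095
gripper_force: 60.0
t: 11.2
position: [0.5976, -0.0787, 0.2359]
tool_rot: [-2.267, -2.169, 0.009]
force: [-9.7, 0.9, -0.4]
gripper_width: 0.0094
gripper_force: 60.0
```

```bash
python3 -m jog '[[0,0,0,0,0.5,0,1],[0,0,0,0,1,0,1],[0,0,0,0,1,0,1],[0,0,0,0,1,0,1],[0,0,0,0,1,0,1]]'
```

```text
t: 11.7
position: [0.5983, -0.0787, 0.2358]
tool_rot: [-2.266, -2.168, 0.009]
force: [-9.5, 0.5, -0.9]
gripper_width: 0.0094
gripper_force: 60.0
```

```bash
python3 -m jog '[[0,0,0,0,0.5,0,1],[0,0,0,0,1,0,1],[0,0,0,0,1,0,1],[0,0,0,0,1,0,1],[0,0,0,0,1,0,1]]'; python3 -c "
from h import *
print(status.get_obs()['wrist_torque'])"
```

```text
t: 12.2
position: [0.5989, -0.0787, 0.2357]
tool_rot: [-2.266, -2.168, 0.011]
force: [-11.2, 0.8, 1.2]
gripper_width: 0.0094
gripper_force: 60.0
[ 0.09435248  2.91124212 -0.08426547]
```

```bash
python3 -m jog '[[0,0,0,0,0.5,0,1],[0,0,0,0,1,0,1],[0,0,0,0,1,0,1],[0,0,0,0,1,0,1],[0,0,0,0,1,0,1]]'; python3 -c "
from h import *
print(status.get_obs()['wrist_torque'])"
```

```text
t: 12.7
position: [0.5992, -0.0787, 0.2357]
tool_rot: [-2.265, -2.167, 0.013]
force: [-13.1, 0.5, 2.6]
gripper_width: 0.0098
gripper_force: 60.0
[ 0.19512691  3.44094234 -0.03244514]
```

Force is now well above the 9 N spring force, and the bar has stopped moving at 13 N, so the keeper is at its stop. I'll ease off 1 mm and lift.

```bash
python3 -m jog '[[0,0,0,0,-0.5,0,1],[0,0,0,0,-1,-1,1],[0,0,0,0,-1,-2,1],[0,0,0,0,-1,-3,1],[0,0,0,0,-1,-4,1]]'; python3 -m jog '[[0,0,0,0,0,-1,1],[0,0,0,0,0,-2,1],[0,0,0,0,0,-3,1],[0,0,0,0,0,-4,1],[0,0,0,0,0,-4,1]]'
```

```text
t: 13.2
position: [0.5986, -0.0788, 0.2386]
tool_rot: [-2.265, -2.167, 0.012]
force: [-8.6, -0.2, -5.5]
gripper_width: 0.0097
gripper_force: 60.0
t: 13.7
position: [0.5995, -0.0789, 0.2433]
tool_rot: [-2.266, -2.168, 0.009]
force: [-7.4, 0.6, -5.4]
gripper_width: 0.0095
gripper_force: 60.0
```

```bash
python3 -m jog '[[0,0,0,0,0,-2,1],[0,0,0,0,0,-4,1],[0,0,0,0,0,-6,1],[0,0,0,0,0,-8,1],[0,0,0,0,0,-8,1]]'; python3 -m jog '[[0,0,0,0,0,-4,1],[0,0,0,0,-1,-8,1],[0,0,0,0,-2,-12,1],[0,0,0,0,-3,-15,1],[0,0,0,0,-3,-15,1]]'
```

```text
t: 14.2
position: [0.6006, -0.0788, 0.252]
tool_rot: [-2.268, -2.17, 0.005]
force: [-5.7, 0.1, -3.5]
gripper_width: 0.0101
gripper_force: 60.0
t: 14.7
position: [0.6, -0.0786, 0.269]
tool_rot: [2.268, 2.171, 0.003]
force: [-0.7, -0.4, -3.7]
gripper_width: 0.0096
gripper_force: 60.0
```

```bash
python3 -m jog '[[0,0,0,0,-6,0,1],[0,0,0,0,-14,0,1],[0,0,0,0,-24,0,1],[0,0,0,0,-34,0,1],[0,0,0,0,-44,0,1]]'; python3 -m jog '[[0,0,0,0,-15,0,1],[0,0,0,0,-35,0,1],[0,0,0,0,-55,0,1],[0,0,0,0,-72,0,1],[0,0,0,0,-80,0,1]]'; python3 -m jog '[[0,0,0,0,0,-10,1],[0,0,0,0,0,-25,1],[0,0,0,0,0,-35,1],[0,0,0,0,0,-40,1],[0,0,0,0,0,-40,1]]'; python3 -c "
from h import *
to([.522,.1985,.31],np.radians(-2.4))"
```

```text
t: 15.2
position: [0.5541, -0.0767, 0.2679]
tool_rot: [-2.27, -2.172, 0.0]
force: [0.1, -1.5, -3.6]
gripper_width: 0.0099
gripper_force: 60.0
t: 15.7
position: [0.4733, -0.0732, 0.2679]
tool_rot: [-2.27, -2.172, 0.002]
force: [-0.2, 0.5, -4.3]
gripper_width: 0.0094
gripper_force: 60.0
t: 16.2
position: [0.4762, -0.0732, 0.3089]
tool_rot: [2.269, 2.171, 0.002]
force: [0.7, 0.1, -4.1]
gripper_width: 0.0096
gripper_force: 60.0
t 16.2 pos [ 0.4762 -0.0732  0.3089] F [ 0.68  0.05 -4.1 ] w 0.0096 | turn [ 0.002   0.0001 -0.0022] shift [273.4  33.8  -1.1]
```

```bash
python3 -m jog '[[0,0,-0.05,15,0,0,1],[0,0,-0.15,40,1,0,1],[0,0,-0.25,75,3,0,1],[0,0,-0.35,110,6,0,1],[0,0,-0.45,145,10,0,1]]'; python3 -c "
from h import *
to([.522,.1985,.31],np.radians(45));print(status.get_obs()['joint_pos'])"
```

```text
t: 16.7
position: [0.4911, 0.0737, 0.3074]
tool_rot: [-1.718, -2.629, 0.0]
force: [0.9, -0.0, -3.4]
gripper_width: 0.0093
gripper_force: 60.0
t 16.7 pos [0.4911 0.0737 0.3074] F [ 0.86 -0.01 -3.44] w 0.0093 | turn [-0.0007 -0.0008 -0.3724] shift [101.9  78.4  -2.6]
[ 0.33309223  0.24864142 -0.69992208  1.92974409  0.1853684   1.02854692
 -0.03513303]
```

```bash
python3 -m jog '[[0,0,-0.08,28,20,0,1],[0,0,-0.16,56,42,0,1],[0,0,-0.24,80,62,0,1],[0,0,-0.32,96,74,0,1],[0,0,-0.37,102,78,0,1]]'; python3 -m jog '[[0,0,0,0,0,0,1],[0,0,0,0,0,0,1],[0,0,0,0,0,0,1],[0,0,0,0,0,0,1],[0,0,0,0,0,0,1]]'
python3 - <<'E'
from h import *
to([.522,.1985,.31],np.radians(45))
s=status.get_obs();p=np.array(s["position"]);z=R.from_rotvec(s["tool_rot"]).as_matrix()[:,2]
g=p+.061*z;b=p+.212*z;print("exp grip",g,"bottom",b)
out=[]
for n in("side","top"):
    im=eyes.capture(n);c=eyes.calibration(n)
    print(n,"grip",proj(c,g),"bottom",proj(c,b),"topcentre",proj(c,b-.034*z),"dish",proj(c,[.522,.1985,.004]))
    u,v=proj(c,b).astype(int);u=min(max(u,80),480);v=min(max(v,60),300)
    k=im[v-60:v+90,u-65:u+65,::-1];print(n,"crop origin",u-65,v-60);out.append(cv2.resize(k,None,fx=3,fy=3,interpolation=3))
cv2.imwrite("pics/h.png",np.hstack(out))
E
```

```text
t: 17.2
position: [0.5223, 0.1998, 0.3073]
tool_rot: [-1.202, -2.9, -0.003]
force: [0.1, 0.6, -4.5]
gripper_width: 0.0096
gripper_force: 60.0
t: 17.7
position: [0.5232, 0.1952, 0.308]
tool_rot: [1.217, 2.896, -0.0]
force: [0.8, -0.0, -3.5]
gripper_width: 0.0098
gripper_force: 60.0
t 17.7 pos [0.5232 0.1952 0.308 ] F [ 0.77 -0.01 -3.46] w 0.0098 | turn [-0.0001  0.0004 -0.0105] shift [ 3.2  1.5 -2. ]
exp grip [0.52316325 0.19517698 0.24701265] bottom [0.52318949 0.19512107 0.09601266]
side grip [249.58741484 118.81630044] bottom [251.58309076 188.43369664] topcentre [251.15907425 173.64225435] dish [251.44738469 225.65774894]
side crop origin 186 128
top grip [199.99817404 193.36592869] bottom [214.43923106 209.37610346] topcentre [211.61272255 206.24247584] dish [219.51284445 217.4146621 ]
top crop origin 149 149
```

View pics/h.png

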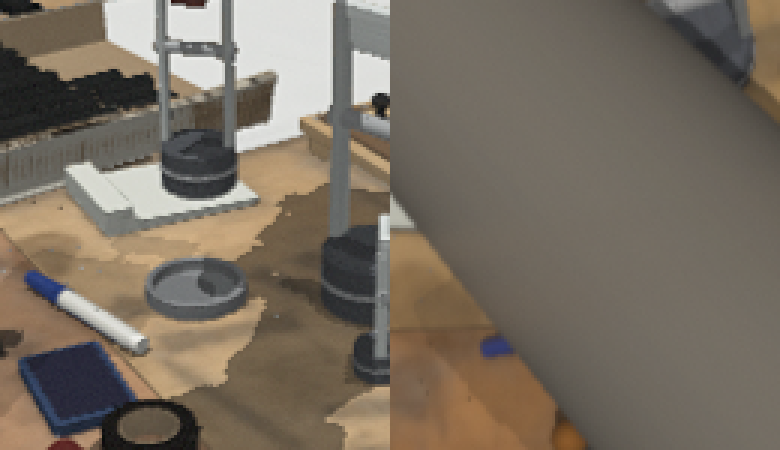

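The side picture shows the weight hanging straight above the dish: weight mid at column 252.7, dish mid at 251.5. I'll compare outlines, and use the wrist camera for the other direction.

Run:
```python
from h import *
a=np.linspace(0,2*np.pi,73)
def circ(c,x,y,z,r):
    q=np.array([proj(c,[x+r*np.cos(t),y+r*np.sin(t),z]) for t in a]); return np.round([*q.min(0),*q.max(0)],1)
c=eyes.calibration("side")
print("wt bottom exp",circ(c,.5232,.1951,.096,.027),"wt top",circ(c,.5232,.1951,.130,.027))
print("dish rim out",circ(c,.522,.1985,.014,.038),"dish base",circ(c,.522,.1985,0,.038))
print("J px/m x,y:",(proj(c,[.532,.1985,.01])-proj(c,[.522,.1985,.01]))/10,(proj(c,[.522,.2085,.01])-proj(c,[.522,.1985,.01]))/10)
im=eyes.capture("wrist");c=eyes.calibration("wrist")
print("wrist: wt bot",circ(c,.5232,.1951,.096,.027),"wt top",circ(c,.5232,.1951,.13,.027),"dish",circ(c,.522,.1985,.014,.038))
k=im[0:300,130:430,::-1];cv2.imwrite("pics/w2.png",cv2.resize(k,None,fx=2,fy=2,interpolation=3))
```

```text
wt bottom exp [238.8 183.2 264.3 194. ] wt top [238.2 168.6 264.1 178.9]
dish rim out [234.  213.6 268.6 230.4] dish base [234.3 219.  268.6 236.1]
J px/m x,y: [ 0.39675186 -0.11507943] [-0.21459705 -0.18858067]
wrist: wt bot [254.4 177.  307.1 227.9] wt top [251.1 184.  310.1 240.3] dish [252.5 153.9 311.6 212. ]
```

View pics/w2.png

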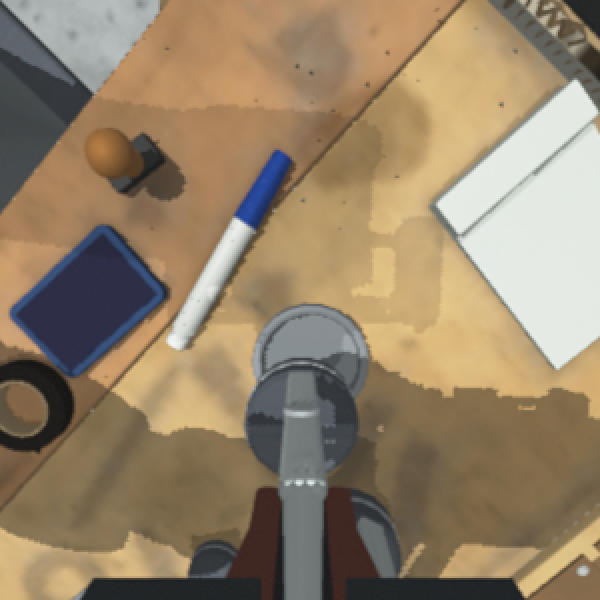

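```bash
python3 -c "
from h import *
to([.5225,.203,.24],np.radians(45))"
```

```text
t 17.85 pos [0.5232 0.1955 0.308 ] F [ 0.27 -0.18 -4.1 ] w 0.0098 | turn [ 0.      0.0002 -0.0099] shift [ 5.9  4.8 68. ]
```

```bash
python3 -m jog '[[0,0,0,3,2,10,1],[0,0,0,6,5,25,1],[0,0,0,6,5,40,1],[0,0,0,6,5,55,1],[0,0,0,6,5,68,1]]'; python3 -m jog '[[0,0,0,0,0,0,1],[0,0,0,0,0,0,1],[0,0,0,0,0,0,1],[0,0,0,0,0,0,1],[0,0,0,0,0,0,1]]'
python3 - <<'E'
from h import *
to([.5225,.203,.217],np.radians(45))
im=eyes.capture("side")[130:260,190:320,::-1]
w=eyes.capture("wrist")[120:280,200:360,::-1]
cv2.imwrite("pics/h2.png",np.hstack([cv2.resize(im,(400,400),interpolation=3),cv2.resize(w,(400,400),interpolation=3)]))
E
```

```text
t: 18.35
position: [0.5221, 0.2032, 0.2379]
tool_rot: [-1.215, -2.896, 0.002]
force: [-0.3, -0.9, -3.9]
gripper_width: 0.0099
gripper_force: 60.0
t: 18.85
position: [0.5228, 0.2036, 0.2406]
tool_rot: [1.216, 2.896, 0.001]
force: [1.0, 0.5, -3.8]
gripper_width: 0.0095
gripper_force: 60.0
t 18.85 pos [0.5228 0.2036 0.2406] F [ 0.99  0.52 -3.78] w 0.0095 | turn [ 0.0009  0.0006 -0.0095] shift [-0.2 -0.7 23.6]
```

View pics/h2.png

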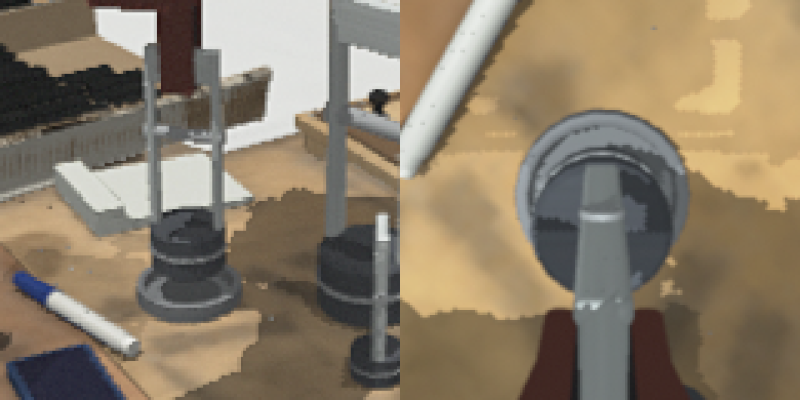

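Both views show the weight centred on the dish: side mids 188 and 189, wrist mids 604 and 603 (crop pixels). I'll lower it gently.

```bash
python3 -m jog '[[0,0,0,0,-0.5,4,1],[0,0,0,0,-0.5,8,1],[0,0,0,0,-0.5,12,1],[0,0,0,0,-0.5,15,1],[0,0,0,0,-0.5,17,1]]'; python3 -m jog '[[0,0,0,0,0,0.5,1],[0,0,0,0,0,1,1],[0,0,0,0,0,1.5,1],[0,0,0,0,0,2,1],[0,0,0,0,0,2.5,1]]'; python3 -m jog '[[0,0,0,0,0,0.4,1],[0,0,0,0,0,0.8,1],[0,0,0,0,0,1.2,1],[0,0,0,0,0,1.6,1],[0,0,0,0,0,1.6,1]]'
```

```text
t: 19.45
position: [0.522, 0.2031, 0.2224]
tool_rot: [-1.216, -2.896, 0.001]
force: [-0.4, 0.3, -3.9]
gripper_width: 0.0096
gripper_force: 60.0
t: 19.95
position: [0.5222, 0.2032, 0.2205]
tool_rot: [1.216, 2.897, 0.0]
force: [-0.2, -0.5, -4.3]
gripper_width: 0.0097
gripper_force: 60.0
t: 20.45
position: [0.5221, 0.2032, 0.2188]
tool_rot: [-1.216, -2.897, 0.0]
force: [-0.4, 0.0, -3.3]
gripper_width: 0.0098
gripper_force: 60.0
```

```bash
python3 -m jog '[[0,0,0,0,0,0.3,1],[0,0,0,0,0,0.6,1],[0,0,0,0,0,0.9,1],[0,0,0,0,0,1.2,1],[0,0,0,0,0,1.2,1]]'; python3 -m jog '[[0,0,0,0,0,0.3,1],[0,0,0,0,0,0.6,1],[0,0,0,0,0,0.9,1],[0,0,0,0,0,0.9,1],[0,0,0,0,0,0.9,1]]'
```

```text
t: 20.95
position: [0.5221, 0.2032, 0.2176]
tool_rot: [-1.216, -2.897, 0.0]
force: [-0.6, -0.3, -4.1]
gripper_width: 0.0095
gripper_force: 60.0
t: 21.45
position: [0.5224, 0.2034, 0.2175]
tool_rot: [1.216, 2.896, 0.0]
force: [-2.7, -1.1, 4.8]
gripper_width: 0.0098
gripper_force: 60.0
```

```bash
python3 -m jog '[[0,0,0,0,0,-0.3,1],[0,0,0,0,0,-0.5,1],[0,0,0,0,0,-0.5,1],[0,0,0,0,0,-0.5,1],[0,0,0,0,0,-0.5,1]]' 5; python3 -m jog '[[0,0,0,0,0,0,0.85],[0,0,0,0,0,0,0.8],[0,0,0,0,0,0,0.7],[0,0,0,0,0,0,0.6],[0,0,0,0,0,0,0.6]]'; python3 -c "
from h import *
to([.522,.2035,.217],np.radians(45))"
```

```text
t: 21.95
position: [0.5223, 0.2032, 0.2174]
tool_rot: [1.216, 2.896, 0.0]
force: [-0.9, -1.4, 4.2]
gripper_width: 0.0101
gripper_force: 5.0
t: 22.45
position: [0.5222, 0.2033, 0.2172]
tool_rot: [-1.216, -2.897, -0.0]
force: [-0.0, -0.1, -0.6]
gripper_width: 0.0342
gripper_force: 0.0
t 22.45 pos [0.5222 0.2033 0.2172] F [-0.01 -0.08 -0.61] w 0.0342 | turn [ 0.0001 -0.0001 -0.0094] shift [0.3 0.1 0.2]
```

```bash
python3 -m jog '[[0,0,0,0,0,-8,0.6],[0,0,0,0,0,-25,0.6],[0,0,0,0,0,-45,0.6],[0,0,0,0,0,-70,0.6],[0,0,0,0,0,-90,0.6]]'; python3 -m jog '[[0,0,0,-20,0,-10,0.6],[0,0,0,-60,0,-10,0.6],[0,0,0,-100,0,-10,0.6],[0,0,0,-120,0,-10,0.6],[0,0,0,-120,0,-10,0.6]]'
python3 - <<'E'
from h import *
im=eyes.capture("side")[100:310,150:420,::-1]
t=eyes.capture("top")[90:320,170:410,::-1]
cv2.imwrite("pics/f.png",np.hstack([cv2.resize(im,(400,311),interpolation=3),cv2.resize(t,(324,311),interpolation=3)]))
E
```

```text
t: 22.95
position: [0.5223, 0.2035, 0.3092]
tool_rot: [1.215, 2.896, 0.002]
force: [1.1, -0.0, -1.2]
gripper_width: 0.0354
gripper_force: 0.0
t: 23.45
position: [0.6078, 0.1147, 0.317]
tool_rot: [1.223, 2.894, -0.001]
force: [-0.2, 0.0, -0.4]
gripper_width: 0.0351
gripper_force: 0.0
```

View pics/f.png

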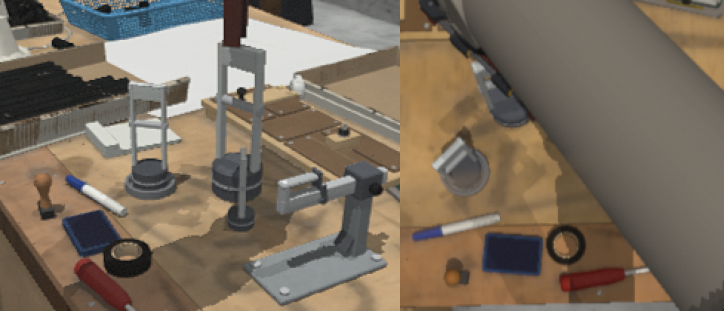

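The weight stands upright in the dish at crop (150,180), and the tape roll and stamp are in place. The gripper is near the big look-alike with no contact force, so I'll rise clear and hand in.

```bash
python3 -m jog '[[0,0,0,0,0,-10,0.6],[0,0,0,0,0,-25,0.6],[0,0,0,0,0,-40,0.6],[0,0,0,0,0,-50,0.6],[0,0,0,0,0,-50,0.6]]'; python3 -m jog '[[0,0,0,0,0,0,0.6],[0,0,0,0,0,0,0.6],[0,0,0,0,0,0,0.6],[0,0,0,0,0,0,0.6],[0,0,0,0,0,0,0.6]]'; python3 -c "
from cell import bot
print(bot.job_done())"
```

```text
t: 24.05
position: [0.6067, 0.1183, 0.3699]
tool_rot: [1.214, 2.894, 0.003]
force: [0.2, -0.3, 0.5]
gripper_width: 0.0352
gripper_force: 0.0
t: 24.55
position: [0.6062, 0.1175, 0.3669]
tool_rot: [-1.216, -2.896, 0.0]
force: [-0.0, 0.1, -0.1]
gripper_width: 0.0353
gripper_force: 0.0
the job is handed in; nothing more can be done
None
```

The job is handed in at about 24.5 s: the check weight stands upright and released in its dish, lifted out only after the keeper reached its stop (13 N at most in the readings, limit 20 N), with the tape roll and stamp where they were; no verdict came back.

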